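Set out the soldering kit in a row

TASK

Set out the soldering kit in a row along the middle of the grey mat: the big blue solder reel midway between the multimeter and the black zip case, the small white reel midway between the big reel and the multimeter, and the tape roll midway between the big reel and the case, all lying flat, each midway judged from the middles of the things (not the gaps). Put the flux tin upright and centred on top of the big reel and stand the capacitor upright in the middle of the case's top. Leave the side cutters and the circuit module where they lie.

Things in the scene. Friction and masses are not known exactly. Their poses are not given: they have to be found in the camera images.
- mat: Flat grey mat strip with a thin dark border line, fixed: 120 mm (its x) by 320 mm (its y) and 6 mm thick (things set on it stand 6 mm above the worktop). Origin at the centre of its underside, which lies exactly midway between the middles of the multimeter and the zip case; its y axis runs along the row, from one of them to the other.
- meter: Yellow and black digital multimeter lying face up, fixed: 146 mm (its x) by 76 mm (its y) by 45 mm high; its x lies roughly along the row. It lies at one end of the mat (either end), its middle 250 mm from the mat's centre on the mat's y axis. Origin at the middle of its underside.
- case_top (a point): Middle of the flat top of the black hard zip case, which is fixed and stands at the other end of the mat, 250 mm from the mat's centre on the mat's y axis. The case is 114 mm (its x) by 149 mm (its y) and 48 mm high; its long side (y) lies roughly along the row. z points up.
- big_reel_mid (a point): Centre (half-way up, on the axis) of the big solder reel with blue flanges, loose, lying flat with its axis (z) upright: a cylinder 52 mm in diameter, 34 mm high, about 0.12 kg. A short stub of wire reaches out sideways and can be ignored.
- small_reel_mid (a point): Centre (half-way up, on the axis) of the small all-white solder reel, loose, axis (z) upright: a cylinder 40 mm in diameter, 28 mm high, about 0.07 kg. A short stub of wire reaches out sideways and can be ignored.
- tape_mid (a point): Centre (half-way up, on the axis) of the roll of black tape, loose, lying flat, axis (z) upright: 53 mm outer diameter, 19 mm high, about 0.05 kg. Take it across the outside.
- tin_mid (a point): Centre (half-way up, on the axis) of the round yellow-brown flux tin, loose, closed, axis (z) upright: 44 mm in diameter, 22 mm high, about 0.06 kg.
- capacitor_mid (a point): Centre (half-way up, on the axis) of the dark electrolytic capacitor, loose, a can standing upright (z up): 22 mm in diameter, 34 mm high.
- cutters: Bystander: red-handled side cutters lying on the worktop, loose, 138 x 44 x 11 mm, origin at the middle of the underside. Leave alone.
- module: Bystander: home-made green circuit module with a battery pack, loose, 58 x 94 x 38 mm, origin at the middle of the underside. Leave alone.
There are look-alikes about, which are no part of the job. What is shaped like the part that bears big_reel_mid but red is not meant.

How it is judged (in metres and radians):
At the end, for the whole second after the job is handed in: Big reel within 12 mm of the mat's centre; small reel and tape within 15 mm, along and across, of points 125 mm from it towards meter and case; all flat on the mat. Tin on big reel within 10 mm, capacitor on case within 15 mm of its middle. All upright within 0.12 rad, released, at rest (horizontal distance between big_reel_mid and mat below 0.012 m and ((y of meter in the frame of mat above 0 m and x of small_reel_mid in the frame of mat between -0.015 and 0.015 m and y of small_reel_mid in the frame of mat between 0.11 and 0.14 m and x of tape_mid in the frame of mat between -0.015 and 0.015 m and y of tape_mid in the frame of mat between -0.14 and -0.11 m) or (y of meter in the frame of mat below 0 m and x of small_reel_mid in the frame of mat between -0.015 and 0.015 m and y of small_reel_mid in the frame of mat between -0.14 and -0.11 m and x of tape_mid in the frame of mat between -0.015 and 0.015 m and y of tape_mid in the frame of mat between 0.11 and 0.14 m)) and height (world z) of big_reel_mid between 0.019 and 0.027 m and height (world z) of small_reel_mid between 0.016 and 0.024 m and height (world z) of tape_mid between 0.0115 and 0.0195 m and horizontal distance between tin_mid and big_reel_mid below 0.01 m and height (world z) of tin_mid between 0.047 and 0.055 m and horizontal distance between capacitor_mid and case_top below 0.015 m and height (world z) of capacitor_mid between 0.061 and 0.069 m and angle between each of big_reel_mid, small_reel_mid, tape_mid, tin_mid, capacitor_mid's own z axis and vertical below 0.12 rad and linear speed of each of big_reel, small_reel, tape, tin, capacitor below 0.02 m/s and contact force between each of big_reel, small_reel, tape, tin, capacitor and the fingers below 0.1 N); the robot touches nothing.
It fails at once if the side cutters are moved more than 15 mm (distance of cutters from where it was at the start of the episode above 0.015 m).
It fails at once if the circuit module is moved more than 15 mm (distance of module from where it was at the start of the episode above 0.015 m).
It also fails if it takes over 125 s, if anything falls off the work surface, if the arm or the gripper's body presses on something with over 40 N, if the wrist force passes 120 N, or if a joint passes its speed limit or range.

ROBOT

A 6-joint arm with a two-finger parallel gripper is mounted at the origin on a cart in front of the work surface, level with it; the furniture and walls round the work are solid. World frame = base frame: x ahead of the robot, y to its left, z up, the work surface at z = 0. Lengths are in m, angles in degrees, forces in N, time in s.
With the tool pointing down it reaches from about 0.375 to 0.9 m from the base axis. Payload 3.1 kg.
Tool frame: the origin (TCP) lies at the very end of the fingers, on their centre line; the grasp point (between the pads) lies bot.grip_point_offset behind it (bot.grip_point_offset is the distance from the TCP to the grasp point, in m); z points along the fingers, y is the line along which they close (so a half turn about z gives the same grasp; the last joint's range is limited). The gripper opens to 87 mm and grips with 3 to 60 N. Pads are 19 mm wide; open, the fingers measure 117 mm over their backs; the gripper's body (75 mm by 190 mm) begins 51 mm behind the grasp point.
Start: joints at [64.143, 30.224, 82.088, -0, 67.689, -10.227], TCP at [0.168, 0.602, 0.192] pointing down, gripper open.
Joint ranges: [-176.69, 176.69], [-43.24, 126.21], [12.49, 139.97], [-82, 262], [0, 151.66], [-163.58, 163.58]. Speed limits (degrees/s): [159.86, 159.86, 180, 180, 180, 180].

INTERFACE

Orientations are given as a 3x3 rotation matrix whose columns are the frame's x, y, z axes.
In Python, from rig import bot, viewer, ticket gives the robot as it stands.
- The arm moves only by the tool servo_tool, never from a script. Its argument "targets" is a list of rows, each an object with "offset": the shift along the tool's x, y, z in m, a list of three; "dr": the turn, a rotation vector about the tool's x, y, z in degrees, a list of three. In form: [{"offset": [x, y, z], "dr": [ax, ay, az]}, ...]. A call has 1 to 20 rows; each row is the pose to reach, as a shift and turn from the pose commanded when the call began, along the tool's axes at that moment; what a row does not reach only later rows make up. A row lasts 1/12 s, in which the tool goes at most 41.7 mm and 7.16 degrees, less where a joint would pass 70% of its speed; a pose out of reach is approached as far as the arm can. A call with a gripper value outside its range is refused whole. "gripper" is the gripper command: -1 is fully open, 1 is shut, values between are in proportion, set as the call begins (left out, the last holds). The fingers move at their own pace and stop on an object; the grip force is fixed at half the most. Time passes only in rows, so rows that repeat a pose let the fingers close. It gives the time, the measured TCP pose, the force, the opening and the grip force at its end, in the units of the state.
- bot.read_state(): the state, without advancing time (a new reading comes with each control period).
- viewer.capture(name): name is "scene" or "side" or "wrist"; returns a dict with "color" (400x640x3 uint8, red, green, blue), "camera_matrix" (3x3 intrinsics, pixels), "R" (3x3) and "t" (3): a world point X has camera coordinates R X + t. Camera axes: x right, y down, z forward; pixel columns grow to the right and rows downward; lengths in m; the calibration is good to about 2 mm. A picture is of the moment at which its call begins. There is no depth.
- ticket.hand_in(): hands the job in; it is judged then, once.
The state is a dict: "time_s": time; "joint_positions": joint angles; "qvel": joint speeds; "tau": joint torques, N m; "position": TCP position; "tcp_rot": TCP orientation; "force": force on the tool from outside, world axes, zero at the start; "moment": the same for the moment, N m; "opening": opening from 0.0 (shut) to 1.0 (fully open); "grasp_force": force on a finger pad.
Only numpy, scipy, OpenCV 4.12 (cv2) and the standard library are available. Lean on these libraries where they do the work, as an engineer would, in place of code of your own. Each camera call takes 0.05 s, during which the arm holds its last target. There are 200 camera calls.

## Working session

There is one attempt and no reset: what is moved stays moved. The work goes in short steps, Python scripts to look and compute and a tool call to move; the robot and the scene stay as the last step left them, time stands still between calls to the robot, and variables do not carry over. Pictures are saved under pics/ and viewed, at most 14 in all, crops included, and the job is handed in when it is done.

Besides the shell and the picture viewer there is one more tool, called after "Call:" as name(argument=value, ...) on one line, values as JSON. servo_tool: Moves the arm, as the interface text tells. Its arguments: {"type":"object","properties":{"targets":{"type":"array"},"gripper":{"type":"number"}},"required":["targets"]}

```bash
mkdir -p pics; ls; cat > h.py <<'E'
import numpy as np, cv2
from rig import bot, viewer, ticket
def snap(n, fn=None):
    c=viewer.capture(n)
    if fn: cv2.imwrite('pics/'+fn, c['color'][:,:,::-1])
    return c
def ray(c,uv,z):
    K,R,t=map(np.array,(c['camera_matrix'],c['R'],c['t']))
    d=R.T@np.linalg.inv(K)@np.array([uv[0],uv[1],1.]); o=-R.T@t
    return o+d*(z-o[2])/d[2]
def proj(c,X):
    K,R,t=map(np.array,(c['camera_matrix'],c['R'],c['t']))
    p=K@(R@np.array(X)+t); return p[:2]/p[2]
E
python3 - <<'E'
from h import *
s=bot.read_state(); print(s, bot.grip_point_offset)
for n in ('scene','side','wrist'):
    c=snap(n,n+'0.png'); R=np.array(c['R']); print(n,-R.T@np.array(c['t']), R[2], c['camera_matrix'][0])
E
```

```text
pics
{'time_s': 0.0, 'joint_positions': array([ 6.41438662e+01,  3.02796328e+01,  8.21549465e+01,  6.26000476e-04,
        6.76898196e+01, -1.02272122e+01]), 'qvel': array([ 0.05934322,  0.08842228, -0.01412974,  0.00808016,  0.03733572,
       -0.00396765]), 'tau': array([-9.18532714e-04, -4.40046465e+01, -1.76587933e+01,  6.33652532e-02,
        5.81317465e-02, -1.31751403e-04]), 'position': array([0.16799721, 0.60118079, 0.19127256]), 'tcp_rot': array([[-9.63025390e-01,  2.69408953e-01, -9.55970001e-04],
       [ 2.69410359e-01,  9.63023498e-01, -1.94940738e-03],
       [ 3.95433773e-04, -2.13487703e-03, -9.99997643e-01]]), 'force': array([ 0.26607827, -1.12223263, -0.40745608]), 'moment': array([-0.01777654,  0.01531299,  0.05225877]), 'grasp_force': 0.0, 'opening': 1.0019632662937994} 0.0187
scene [-0.04700117 -0.7724682   0.61073879] [ 0.52435762  0.69393273 -0.49346372] [362.94831793   0.         314.12986844]
side [0.49785386 0.91698708 0.87010545] [ 0.01095757 -0.7447447  -0.66725952] [392.66279215   0.         321.70107375]
wrist [0.09682907 0.62177867 0.38351278] [ 0.25873682 -0.07523989 -0.96301309] [305.07981062   0.         315.97843625]
```

View pics/scene0.png

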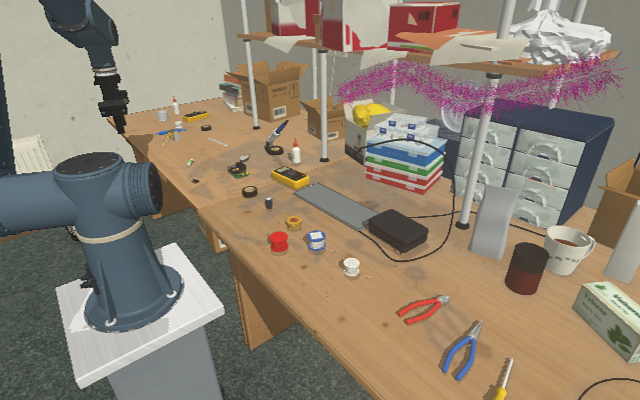

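View pics/side0.png

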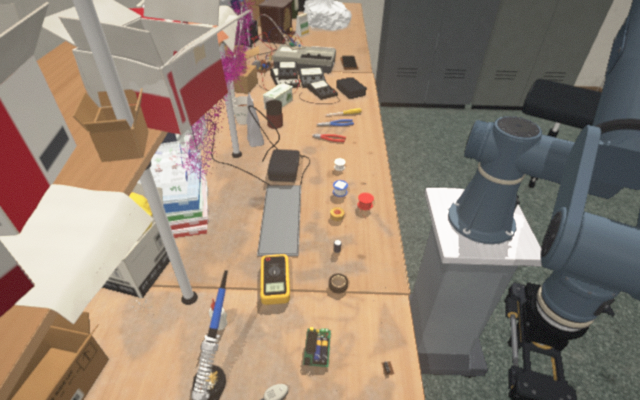

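The views show the meter (scene 290,178; side 275,280), the case (398,229; 284,165), and the mat between them. The big reel is at (316,240; 340,187), the small reel at (351,267; 340,165), the tin at (294,223; 337,214), the capacitor at (268,203; 337,245) and the tape at (250,191; 338,283). The red reel look-alike is at (279,241; 365,202).

```bash
python3 - <<'E'
from h import *
c=snap('scene'); d=snap('side')
P={'small':((351,261),(340,160),.028),'big':((316,233),(340,182),.034),'red':((279,235),(365,197),.034),'tin':((294,219),(337,210),.022),
'cap':((268,198),(337,241),.034),'tape':((250,189),(338,280),.019),'meter':((290,175),(274,278),.045),'case':((398,222),(285,158),.048)}
for k,(a,b,z) in P.items(): print(k,ray(c,a,z)[:2].round(3),ray(d,b,z)[:2].round(3))
# mat mask in side
for n,im,box in (('side',d,(250,175,310,265)),('scene',c,(285,175,385,235))):
    x0,y0,x1,y1=box; I=im['color'][y0:y1,x0:x1]; h=cv2.cvtColor(I,cv2.COLOR_RGB2HSV)
    m=((h[:,:,1]<50)&(h[:,:,2]>70)).astype(np.uint8)
    m=cv2.morphologyEx(m,cv2.MORPH_OPEN,np.ones((3,3)))
    cs,_=cv2.findContours(m,0,2); k=max(cs,key=cv2.contourArea)
    g=np.array([ray(im,p[0]+[x0,y0],.006)[:2] for p in k])
    r=cv2.minAreaRect((g*1000).astype(np.float32)); print(n,r,cv2.contourArea(k))
s=cv2.resize(d['color'][140:300,240:400],None,fx=3.6,fy=3.6,interpolation=2); cv2.imwrite('pics/s1.png',s[:,:,::-1])
E
```

```text
small [ 0.455 -0.255] [ 0.451 -0.267]
big [ 0.458 -0.109] [ 0.453 -0.13 ]
red [ 0.373 -0.051] [ 0.371 -0.056]
tin [0.463 0.006] [ 0.462 -0.002]
cap [0.461 0.15 ] [0.463 0.143]
tape [0.46  0.272] [0.46 0.27]
meter [0.603 0.228] [0.627 0.29 ]
case [ 0.657 -0.23 ] [ 0.65  -0.241]
side ((640.483154296875, 20.109222412109375), (117.72489929199219, 318.40423583984375), 2.7068939208984375) 2462.0
scene ((636.015625, 16.548797607421875), (122.26510620117188, 322.66351318359375), 2.668008804321289) 1658.0
```

View pics/s1.png

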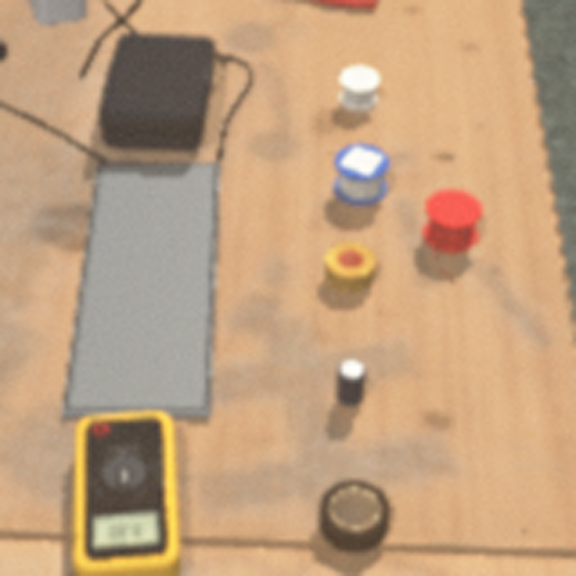

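View pics/wrist0.png

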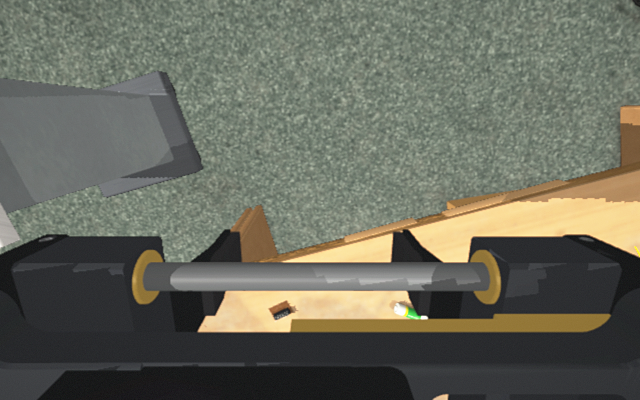

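The 3.6× side crop confirms the layout: mat about (100,170)–(210,415), meter at the near (+y) end, case at the far end. The first wrist picture shows only floor. Next I'll go above the tape with the fingers turned to close along world x.

Call:
servo_tool(targets=[{"offset": [-0.37,-0.24,0.0],"dr": [0,0,74.4]},{"offset": [-0.37,-0.24,0.0],"dr": [0,0,74.4]},{"offset": [-0.37,-0.24,0.0],"dr": [0,0,74.4]},{"offset": [-0.37,-0.24,0.0],"dr": [0,0,74.4]},{"offset": [-0.37,-0.24,0.0],"dr": [0,0,74.4]},{"offset": [-0.37,-0.24,0.0],"dr": [0,0,74.4]},{"offset": [-0.37,-0.24,0.0],"dr": [0,0,74.4]},{"offset": [-0.37,-0.24,0.0],"dr": [0,0,74.4]},{"offset": [-0.37,-0.24,0.0],"dr": [0,0,74.4]},{"offset": [-0.37,-0.24,0.0],"dr": [0,0,74.4]},{"offset": [-0.37,-0.24,0.0],"dr": [0,0,74.4]},{"offset": [-0.37,-0.24,0.0],"dr": [0,0,74.4]},{"offset": [-0.37,-0.24,0.0],"dr": [0,0,74.4]},{"offset": [-0.37,-0.24,0.0],"dr": [0,0,74.4]},{"offset": [-0.37,-0.24,0.0],"dr": [0,0,74.4]},{"offset": [-0.37,-0.24,0.0],"dr": [0,0,74.4]}], gripper=-1)

```text
time_s: 1.58
position: [0.4588, 0.2721, 0.1922]
tcp_rot: [[-0.002, 1.0, -0.001], [1.0, 0.002, 0.0], [0.0, -0.001, -1.0]]
force: [-0.2, -0.2, 0.6]
opening: 1.001
grasp_force: 0.0
```

```bash
python3 - <<'E'
from h import *
s=bot.read_state(); print(s['position'],s['tcp_rot'].round(3),s['joint_positions'])
w=snap('wrist','w1.png'); R=np.array(w['R']); print(-R.T@np.array(w['t']), R[2], proj(w,s['position']), proj(w,[.46,.271,.0095]))
E
```

```text
[0.45883178 0.27209985 0.19222762] [[-0.002  1.    -0.001]
 [ 1.     0.002  0.   ]
 [ 0.    -0.001 -1.   ]] [1.86515581e+01 2.31999199e+01 9.51985858e+01 1.34806750e-02
 6.16320377e+01 1.85369699e+01]
[0.45841444 0.34614957 0.38433657] [-1.49995637e-04 -2.70147315e-01 -9.62818989e-01] [316.61333255 228.60143613] [317.3187989  176.59534086]
```

View pics/w1.png

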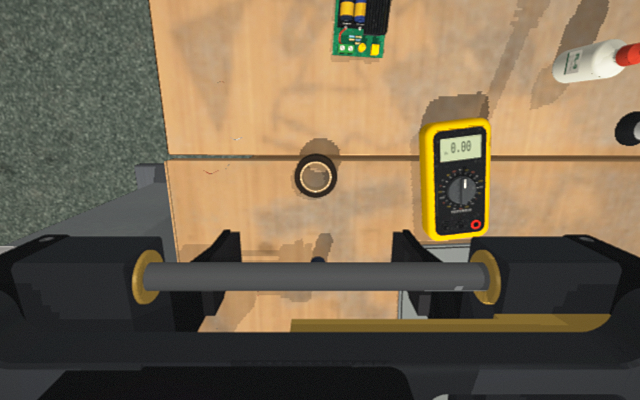

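The wrist view shows the tape at (315,177), just where predicted, and the meter at (456,179).

```bash
cat >> h.py <<'E'
def blob(im,box,f,z):
    x0,y0,x1,y1=box; I=im['color'][y0:y1,x0:x1]; h=cv2.cvtColor(I,cv2.COLOR_RGB2HSV).astype(int)
    m=f(h[:,:,0],h[:,:,1],h[:,:,2]).astype(np.uint8)
    cs,_=cv2.findContours(m,0,2); k=cv2.convexHull(max(cs,key=cv2.contourArea))
    g=np.array([ray(im,p[0]+[x0,y0],z)[:2] for p in k])*1000
    (c,sz,a)=cv2.minAreaRect(g.astype(np.float32)); return np.round(c,1),np.round(sz,1),round(a,1)
E
python3 - <<'E'
from h import *
w=snap('wrist'); 
print('tape',blob(w,(285,145,350,210),lambda h,s,v:v<70,.010), blob(w,(285,145,350,210),lambda h,s,v:v<45,.019))
print('meter',blob(w,(400,105,520,250),lambda h,s,v:(s>180)&(v>150),.025))
c=snap('scene'); d=snap('side')
print('meter side',blob(d,(250,240,310,320),lambda h,s,v:(s>180)&(v>120),.025))
for n,im,b1,b2 in (('scene',c,(300,225,333,257),(338,252,365,282)),('side',d,(325,175,355,202),(328,153,352,175))):
    print(n,'big',blob(im,b1,lambda h,s,v:((h>95)&(h<135)&(s>70))|((s<40)&(v>130)),.017),'small',blob(im,b2,lambda h,s,v:(s<40)&(v>120),.014))
E
```

```text
tape (array([457.8, 272.6]), array([51.2, 53.2]), 0.1) (array([455.2, 294.4]), array([39. , 11.1]), 9.0)
meter (array([625.7, 267.2]), array([ 82.8, 147.4]), 7.5)Traceback (most recent call last):
  File "<stdin>", line 6, in <module>
  File "h.py", line 17, in blob
    cs,_=cv2.findContours(m,0,2); k=cv2.convexHull(max(cs,key=cv2.contourArea))
                                                   ~~~^^^^^^^^^^^^^^^^^^^^^^^^
ValueError: max() iterable argument is empty
```

Call:
servo_tool(targets=[{"offset": [0,-0.001,0.04],"dr": [0,0,0]},{"offset": [0,-0.001,0.08],"dr": [0,0,0]},{"offset": [0,-0.001,0.12],"dr": [0,0,0]},{"offset": [0,-0.001,0.15],"dr": [0,0,0]},{"offset": [0,-0.001,0.17],"dr": [0,0,0]},{"offset": [0,-0.001,0.18],"dr": [0,0,0]},{"offset": [0,-0.001,0.187],"dr": [0,0,0]},{"offset": [0,-0.001,0.187],"dr": [0,0,0]},{"offset": [0,-0.001,0.187],"dr": [0,0,0]}])

```text
time_s: 2.53
position: [0.4598, 0.2715, 0.006]
tcp_rot: [[0.0, 1.0, 0.002], [1.0, -0.0, 0.001], [0.001, 0.002, -1.0]]
force: [-0.1, -0.3, -0.0]
opening: 0.999
grasp_force: 0.0
```

Call:
servo_tool(targets=[{"offset": [0,0,0],"dr": [0,0,0]},{"offset": [0,0,0],"dr": [0,0,0]},{"offset": [0,0,0],"dr": [0,0,0]},{"offset": [0,0,0],"dr": [0,0,0]},{"offset": [0,0,0],"dr": [0,0,0]},{"offset": [0,0,0],"dr": [0,0,0]},{"offset": [0,0,0],"dr": [0,0,0]},{"offset": [0,0,0],"dr": [0,0,0]}], gripper=1)

```text
time_s: 3.2
position: [0.459, 0.271, 0.0052]
tcp_rot: [[0.001, 1.0, -0.0], [1.0, -0.001, -0.0], [-0.0, -0.0, -1.0]]
force: [0.5, -0.7, -0.7]
opening: 0.477
grasp_force: 0.0
```

Call:
servo_tool(targets=[{"offset": [0,0,0],"dr": [0,0,0]},{"offset": [0,0,0],"dr": [0,0,0]},{"offset": [0,0,0],"dr": [0,0,0]},{"offset": [0,0,0],"dr": [0,0,0]}])

```text
time_s: 3.53
position: [0.459, 0.271, 0.0052]
tcp_rot: [[0.0, 1.0, -0.0], [1.0, -0.0, -0.0], [-0.0, -0.0, -1.0]]
force: [-0.1, -0.1, -0.9]
opening: 0.175
grasp_force: 0.0
```

```bash
python3 - <<'E'
from h import *
w=snap('wrist','w2.png');print(bot.read_state()['opening'])
E
```

```text
0.12450711254126488
```

View pics/w2.png

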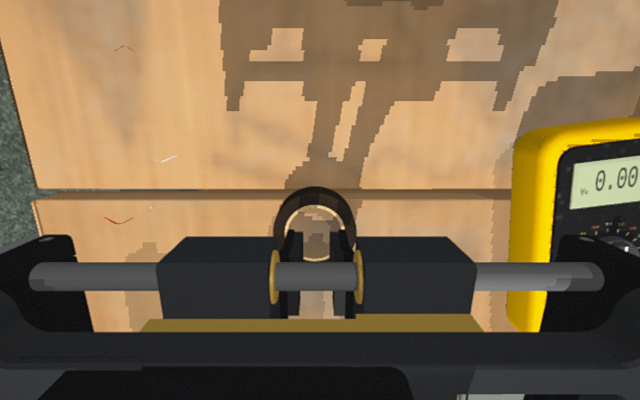

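The tape ring is at about (314,228), but the fingers (tips near 290/340, 240) closed without any force. I'll measure where the tape is now.

```bash
python3 - <<'E'
from h import *
s=bot.read_state(); w=snap('wrist'); p=s['position']; print(p,s['opening'])
print(proj(w,p),proj(w,p+[0,0,.02]), [ray(w,q,.019).round(4) for q in ((274,225),(353,225),(314,186))],ray(w,(290,240),.006))
d=snap('side');c=snap('scene')
A=cv2.resize(d['color'][230:330,280:400],(600,500),interpolation=2); cv2.imwrite('pics/s2.png',A[:,:,::-1])
E
```

```text
[0.45897463 0.27104735 0.00518059] 0.12450711254126488
[316.60075461 228.58889716] [316.66680387 240.45688713] [array([0.4325, 0.2788, 0.019 ]), array([0.4816, 0.2787, 0.019 ]), array([0.4574, 0.3036, 0.019 ])] [0.44097381 0.26315303 0.006     ]
```

View pics/s2.png

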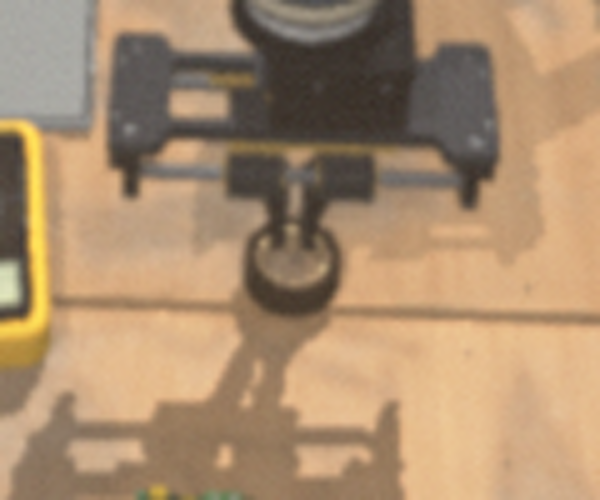

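```bash
python3 - <<'E'
from h import *
d=snap('side'); w=snap('wrist')
for z in (0,.005,.02,.03): print(z,(proj(d,[.459,.271,z])-[280,230])*5, proj(w,[.459,.271,z]))
for y in (.245,.298): print((proj(d,[.459,y,.019])-[280,230])*5)
A=cv2.resize(w['color'][170:290,240:390],(750,600),interpolation=2); cv2.imwrite('pics/w3.png',A[:,:,::-1])
E
```

```text
0 [289.40452791 272.95099189] [316.59756751 225.92683599]
0.005 [289.80625643 267.31564426] [316.61290538 228.5496624 ]
0.02 [291.02679009 250.19430213] [316.66356326 237.21232217]
0.03 [291.85351516 238.59720875] [316.70182246 243.7547688 ]
[290.82944326 212.54189497]
[291.0689755  293.18888498]
```

View pics/w3.png

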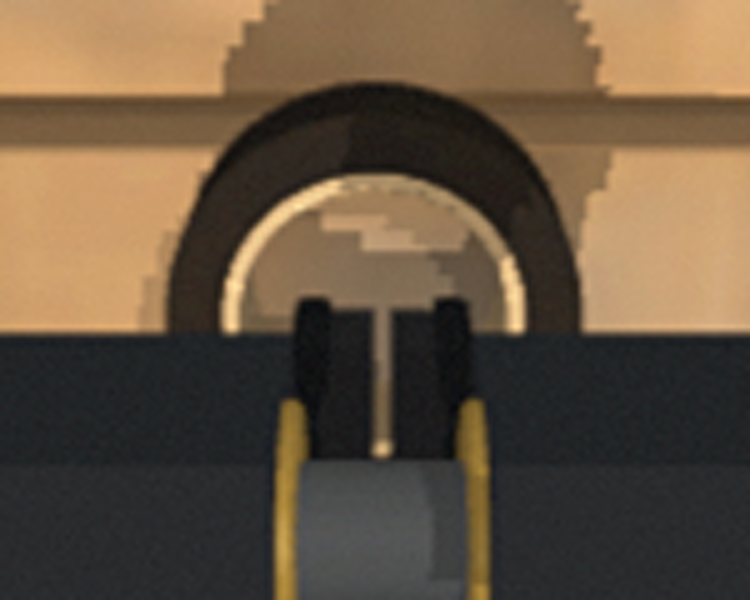

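The fingertips (crop 310/455, 300) sit visually inside the tape's hole, so they passed the rim without gripping. I'll lift, open and look.

Call:
servo_tool(targets=[{"offset": [0,0,-0.02],"dr": [0,0,0]},{"offset": [0,0,-0.06],"dr": [0,0,0]},{"offset": [0,0,-0.06],"dr": [0,0,0]},{"offset": [0,0,-0.06],"dr": [0,0,0]}])

```text
time_s: 4.17
position: [0.4608, 0.2717, 0.0673]
tcp_rot: [[0.0, 1.0, 0.005], [1.0, -0.0, 0.002], [0.002, 0.005, -1.0]]
force: [-0.0, -0.4, -0.1]
opening: 0.006
grasp_force: 0.0
```

Call:
servo_tool(targets=[{"offset": [0,0,0],"dr": [0,0,0]},{"offset": [0,0,0],"dr": [0,0,0]},{"offset": [0,0,0],"dr": [0,0,0]},{"offset": [0,0,0],"dr": [0,0,0]},{"offset": [0,0,0],"dr": [0,0,0]},{"offset": [0,0,0],"dr": [0,0,0]},{"offset": [0,0,0],"dr": [0,0,0]},{"offset": [0,0,0],"dr": [0,0,0]},{"offset": [0,0,0],"dr": [0,0,0]},{"offset": [0,0,0],"dr": [0,0,0]},{"offset": [0,0,0],"dr": [0,0,0]},{"offset": [0,0,0],"dr": [0,0,0]}], gripper=-1)

```text
time_s: 5.17
position: [0.459, 0.2711, 0.0653]
tcp_rot: [[0.001, 1.0, 0.0], [1.0, -0.001, 0.0], [0.0, 0.0, -1.0]]
force: [0.1, 1.0, -0.5]
opening: 0.833
grasp_force: 0.0
```

```bash
python3 - <<'E'
from h import *
s=bot.read_state(); w=snap('wrist','w4.png'); p=s['position']; print(p,s['opening'],s['time_s'],s['force'])
print(proj(w,p),proj(w,[.459,.272,.0095]))
print(blob(w,(260,120,370,236),lambda h,s,v:v<70,.010))
E
```

```text
[0.45902948 0.27107492 0.06530621] 0.8330049377648758 5.1667 [ 0.10000768  0.99615976 -0.54701448]
[316.61020427 228.59200955] [316.42757673 203.77256276]
(array([457.8, 272. ]), array([56.5, 52.5]), 88.3)
```

View pics/w4.png

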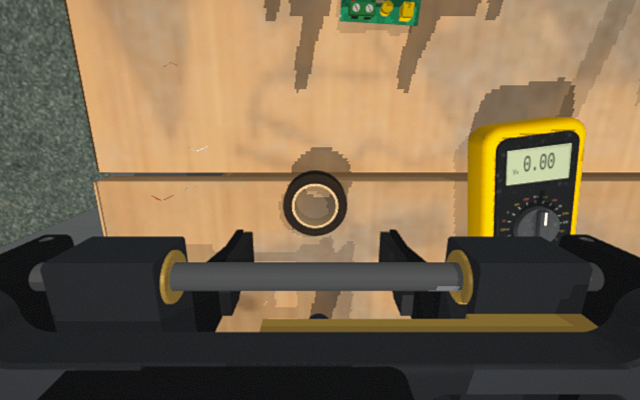

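The tape hasn't moved: (0.458, 0.272). Its apparent size and the side view of the tips suggest the hand is actually about 15 mm higher than its z reading says, so I'll feel for the surface carefully.

Call:
servo_tool(targets=[{"offset": [0.001,-0.001,0.03],"dr": [0,0,0]},{"offset": [0.001,-0.001,0.05],"dr": [0,0,0]},{"offset": [0.001,-0.001,0.06],"dr": [0,0,0]},{"offset": [0.001,-0.001,0.064],"dr": [0,0,0]},{"offset": [0.001,-0.001,0.064],"dr": [0,0,0]},{"offset": [0.001,-0.001,0.064],"dr": [0,0,0]}])

```text
time_s: 5.72
position: [0.4585, 0.2722, 0.0016]
tcp_rot: [[0.001, 1.0, 0.001], [1.0, -0.001, 0.0], [0.0, 0.001, -1.0]]
force: [0.3, -0.2, -0.2]
opening: 0.999
grasp_force: 0.0
```

Call:
servo_tool(targets=[{"offset": [0,0,0.002],"dr": [0,0,0]},{"offset": [0,0,0.003],"dr": [0,0,0]},{"offset": [0,0,0.003],"dr": [0,0,0]}])

```text
time_s: 5.97
position: [0.4584, 0.2722, -0.0012]
tcp_rot: [[0.001, 1.0, 0.001], [1.0, -0.001, 0.0], [0.0, 0.001, -1.0]]
force: [-0.4, -0.4, 0.7]
opening: 1.0
grasp_force: 0.0
```

Call:
servo_tool(targets=[{"offset": [0,0,0.002],"dr": [0,0,0]},{"offset": [0,0,0.003],"dr": [0,0,0]},{"offset": [0,0,0.003],"dr": [0,0,0]}])

```text
time_s: 6.22
position: [0.4579, 0.272, -0.0048]
tcp_rot: [[0.001, 1.0, -0.0], [1.0, -0.001, -0.0], [-0.0, -0.0, -1.0]]
force: [-0.2, 0.5, 0.0]
opening: 1.003
grasp_force: 0.0
```

Confirmed: reported z is below the worktop with no contact. I'll keep feeling downward.

Call:
servo_tool(targets=[{"offset": [0,0,0.002],"dr": [0,0,0]},{"offset": [0,0,0.003],"dr": [0,0,0]},{"offset": [0,0,0.003],"dr": [0,0,0]}])

```text
time_s: 6.47
position: [0.4578, 0.272, -0.008]
tcp_rot: [[0.001, 1.0, -0.001], [1.0, -0.001, -0.0], [-0.0, -0.001, -1.0]]
force: [0.7, 0.2, -0.3]
opening: 0.996
grasp_force: 0.0
```

Call:
servo_tool(targets=[{"offset": [0,0,0.002],"dr": [0,0,0]},{"offset": [0,0,0.003],"dr": [0,0,0]},{"offset": [0,0,0.003],"dr": [0,0,0]}])

```text
time_s: 6.72
position: [0.4578, 0.272, -0.011]
tcp_rot: [[0.001, 1.0, -0.0], [1.0, -0.001, -0.0], [-0.0, -0.0, -1.0]]
force: [-0.7, 0.3, 0.6]
opening: 1.002
grasp_force: 0.0
```

Call:
servo_tool(targets=[{"offset": [0,0,0.001],"dr": [0,0,0]},{"offset": [0,0,0.002],"dr": [0,0,0]},{"offset": [0,0,0.002],"dr": [0,0,0]}])

```text
time_s: 6.97
position: [0.4579, 0.272, -0.0129]
tcp_rot: [[0.001, 1.0, -0.0], [1.0, -0.001, -0.0], [-0.0, -0.0, -1.0]]
force: [-0.3, -0.1, -0.2]
opening: 0.997
grasp_force: 0.0
```

Call:
servo_tool(targets=[{"offset": [0,0,0.001],"dr": [0,0,0]},{"offset": [0,0,0.002],"dr": [0,0,0]},{"offset": [0,0,0.002],"dr": [0,0,0]}])

```text
time_s: 7.22
position: [0.4579, 0.272, -0.0149]
tcp_rot: [[0.0, 1.0, -0.0], [1.0, -0.0, -0.0], [-0.0, -0.0, -1.0]]
force: [-0.6, 0.2, -0.2]
opening: 1.001
grasp_force: 0.0
```

Call:
servo_tool(targets=[{"offset": [0,0,0.001],"dr": [0,0,0]},{"offset": [0,0,0.002],"dr": [0,0,0]},{"offset": [0,0,0.002],"dr": [0,0,0]}])

```text
time_s: 7.47
position: [0.4579, 0.272, -0.0169]
tcp_rot: [[0.001, 1.0, -0.0], [1.0, -0.001, -0.0], [-0.0, -0.0, -1.0]]
force: [1.0, 0.3, 1.0]
opening: 0.997
grasp_force: 0.0
```

Call:
servo_tool(targets=[{"offset": [0,0,0.001],"dr": [0,0,0]},{"offset": [0,0,0.002],"dr": [0,0,0]},{"offset": [0,0,0.002],"dr": [0,0,0]}])

```text
time_s: 7.72
position: [0.4579, 0.272, -0.0189]
tcp_rot: [[0.001, 1.0, -0.0], [1.0, -0.001, -0.0], [-0.0, -0.0, -1.0]]
force: [-0.5, -0.6, 0.1]
opening: 1.003
grasp_force: 0.0
```

Call:
servo_tool(targets=[{"offset": [0,0,0.001],"dr": [0,0,0]},{"offset": [0,0,0.002],"dr": [0,0,0]},{"offset": [0,0,0.002],"dr": [0,0,0]}])

```text
time_s: 7.97
position: [0.4579, 0.272, -0.0209]
tcp_rot: [[0.001, 1.0, -0.0], [1.0, -0.001, -0.0], [-0.0, -0.0, -1.0]]
force: [-0.2, 0.3, -0.7]
opening: 0.996
grasp_force: 0.0
```

Call:
servo_tool(targets=[{"offset": [0,0,0.001],"dr": [0,0,0]},{"offset": [0,0,0.002],"dr": [0,0,0]},{"offset": [0,0,0.002],"dr": [0,0,0]}])

```text
time_s: 8.22
position: [0.4579, 0.272, -0.0229]
tcp_rot: [[0.001, 1.0, -0.0], [1.0, -0.001, -0.0], [-0.0, -0.0, -1.0]]
force: [-0.7, -0.5, 0.5]
opening: 0.999
grasp_force: 0.0
```

```bash
python3 - <<'E'
from h import *
d=snap('side'); w=snap('wrist')
A=cv2.resize(d['color'][225:305,280:400],(600,400),interpolation=2)
B=cv2.resize(w['color'][150:310,180:460],(700,400),interpolation=2)[:, :600]
cv2.imwrite('pics/s3.png',np.vstack([A,B])[:600,:,::-1])
for z in (-.023,0,.02): print(z,[((proj(d,[x,.272,z])-[280,225])*5).round(0) for x in (.4145,.5015)])
E
```

```text
-0.023 [array([369., 328.]), array([210., 322.])]
0 [array([372., 302.]), array([211., 297.])]
0.02 [array([374., 279.]), array([211., 274.])]
```

View pics/s3.png

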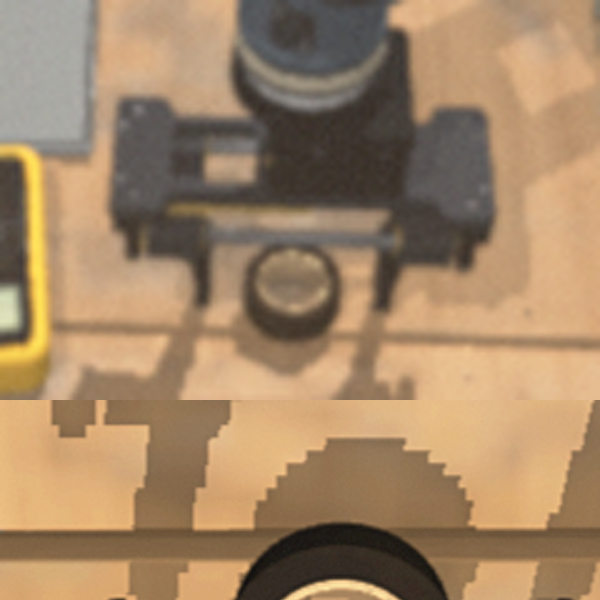

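The side view (tips at 203,305 and 380,308, where their shadows start) shows the tips just reaching the worktop. So the real tips sit about 23 mm behind the reported TCP, and the xy values agree. I'll close here.

Call:
servo_tool(targets=[{"offset": [0,0,0],"dr": [0,0,0]},{"offset": [0,0,0],"dr": [0,0,0]},{"offset": [0,0,0],"dr": [0,0,0]},{"offset": [0,0,0],"dr": [0,0,0]},{"offset": [0,0,0],"dr": [0,0,0]},{"offset": [0,0,0],"dr": [0,0,0]},{"offset": [0,0,0],"dr": [0,0,0]},{"offset": [0,0,0],"dr": [0,0,0]},{"offset": [0,0,0],"dr": [0,0,0]}], gripper=1)

```text
time_s: 9.07
position: [0.458, 0.2721, -0.0227]
tcp_rot: [[0.001, 1.0, -0.0], [1.0, -0.001, -0.0], [-0.0, -0.0, -1.0]]
force: [-0.8, 0.3, 0.6]
opening: 0.594
grasp_force: 30.0
```

Call:
servo_tool(targets=[{"offset": [0,0,-0.03],"dr": [0,0,0]},{"offset": [0,0,-0.07],"dr": [0,0,0]},{"offset": [0,0,-0.1],"dr": [0,0,0]},{"offset": [-0.379,0.186,-0.1],"dr": [0,0,0]},{"offset": [-0.379,0.186,-0.1],"dr": [0,0,0]},{"offset": [-0.379,0.186,-0.1],"dr": [0,0,0]},{"offset": [-0.379,0.186,-0.1],"dr": [0,0,0]},{"offset": [-0.379,0.186,-0.1],"dr": [0,0,0]},{"offset": [-0.379,0.186,-0.1],"dr": [0,0,0]},{"offset": [-0.379,0.186,-0.1],"dr": [0,0,0]},{"offset": [-0.379,0.186,-0.1],"dr": [0,0,0]},{"offset": [-0.379,0.186,-0.1],"dr": [0,0,0]},{"offset": [-0.379,0.186,-0.1],"dr": [0,0,0]},{"offset": [-0.379,0.186,-0.1],"dr": [0,0,0]},{"offset": [-0.379,0.186,-0.1],"dr": [0,0,0]},{"offset": [-0.379,0.186,-0.1],"dr": [0,0,0]}])

```text
time_s: 10.4
position: [0.6426, -0.1068, 0.0765]
tcp_rot: [[0.002, 1.0, -0.002], [1.0, -0.002, 0.001], [0.001, -0.002, -1.0]]
force: [0.3, 0.0, -1.2]
opening: 0.589
grasp_force: 30.0
```

```bash
python3 - <<'E'
from h import *
s=bot.read_state(); w=snap('wrist','w5.png'); print(s['position'],s['opening'],s['grasp_force'],s['time_s'])
E
```

```text
[ 0.64264483 -0.10681071  0.07654221] 0.5890417340698759 29.99239554776068 10.4
```

View pics/w5.png

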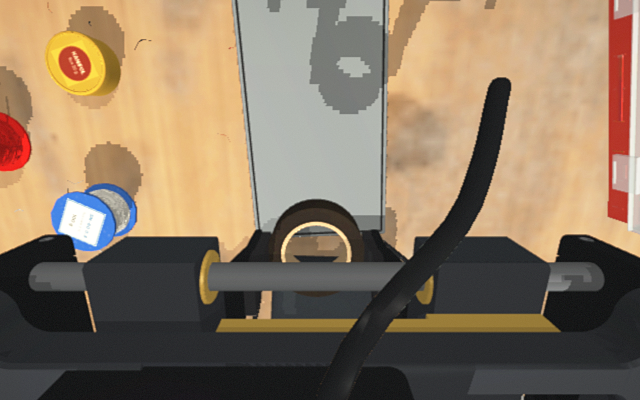

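The tape is held and the mat edges are clear: left (235,0)→(258,230), right about x=387. The tin is at (80,63) and the big reel at (92,217). I'll measure the mat midline, the tin and the big reel.

```bash
python3 - <<'E'
from h import *
w=snap('wrist'); I=cv2.cvtColor(w['color'],cv2.COLOR_RGB2HSV).astype(int)
for v in (110,150,190,220):
    row=(I[v,:,1]<45)&(I[v,:,2]>60); row[:200]=0; row[420:]=0; x=np.where(row)[0]
    a,b=ray(w,(x[0],v),.006),ray(w,(x[-1],v),.006); print(v,x[0],x[-1],a[:2].round(4),b[:2].round(4),((a+b)/2)[:2].round(4))
print('tin',blob(w,(35,20,130,105),lambda h,s,v:(h>15)&(h<32)&(s>170),.011))
print('big',blob(w,(40,170,145,255),lambda h,s,v:((h>95)&(h<135)&(s>90)),.017))
print(ray(w,(80,60),.022),ray(w,(76,222),.034),ray(w,(111,210),0))
E
```

```text
110 244 387 [ 0.5822 -0.0282] [ 0.7004 -0.0283] [ 0.6413 -0.0282]
150 248 386 [ 0.5835 -0.061 ] [ 0.7015 -0.0611] [ 0.6425 -0.0611]
190 252 385 [ 0.5849 -0.0963] [ 0.7028 -0.0963] [ 0.6438 -0.0963]
220 255 384 [ 0.586  -0.1244] [ 0.7035 -0.1244] [ 0.6447 -0.1244]
tin (array([459.6,   5.1]), array([46. , 56.8]), 81.1)
big (array([ 447.7, -117.5]), array([78. , 53.9]), 30.8)
[0.46570535 0.00752849 0.022     ] [ 0.44548997 -0.11624941  0.034     ] [ 0.45193695 -0.11670319  0.        ]
```

Call:
servo_tool(targets=[{"offset": [0,0,0.04],"dr": [0,0,0]},{"offset": [0,0,0.07],"dr": [0,0,0]},{"offset": [0,0,0.083],"dr": [0,0,0]},{"offset": [0,0,0.088],"dr": [0,0,0]},{"offset": [0,0,0.0915],"dr": [0,0,0]},{"offset": [0,0,0.0915],"dr": [0,0,0]},{"offset": [0,0,0.0915],"dr": [0,0,0]}])

```text
time_s: 11.08
position: [0.645, -0.1071, -0.0128]
tcp_rot: [[-0.0, 1.0, 0.003], [1.0, 0.0, -0.001], [-0.001, 0.003, -1.0]]
force: [0.1, -0.3, -0.6]
opening: 0.594
grasp_force: 30.0
```

Call:
servo_tool(targets=[{"offset": [0,0,0],"dr": [0,0,0]},{"offset": [0,0,0],"dr": [0,0,0]},{"offset": [0,0,0],"dr": [0,0,0]},{"offset": [0,0,0],"dr": [0,0,0]},{"offset": [0,0,-0.03],"dr": [0,0,0]},{"offset": [0,0,-0.07],"dr": [0,0,0]},{"offset": [0,0,-0.1],"dr": [0,0,0]}], gripper=-1)

```text
time_s: 11.67
position: [0.6441, -0.1072, 0.0875]
tcp_rot: [[0.001, 1.0, 0.001], [1.0, -0.001, -0.0], [-0.0, 0.001, -1.0]]
force: [0.6, 1.2, -0.0]
opening: 0.977
grasp_force: 0.0
```

Call:
servo_tool(targets=[{"offset": [-0.01,-0.194,-0.03],"dr": [0,0,0]},{"offset": [-0.01,-0.194,-0.03],"dr": [0,0,0]},{"offset": [-0.01,-0.194,-0.03],"dr": [0,0,0]},{"offset": [-0.01,-0.194,-0.03],"dr": [0,0,0]},{"offset": [-0.01,-0.194,-0.03],"dr": [0,0,0]},{"offset": [-0.01,-0.194,-0.03],"dr": [0,0,0]},{"offset": [-0.01,-0.194,-0.03],"dr": [0,0,0]},{"offset": [-0.01,-0.194,-0.03],"dr": [0,0,0]}])

```text
time_s: 12.33
position: [0.4515, -0.1178, 0.1164]
tcp_rot: [[0.001, 1.0, 0.003], [1.0, -0.001, -0.001], [-0.001, 0.003, -1.0]]
force: [0.5, -0.6, -0.1]
opening: 1.002
grasp_force: 0.0
```

```bash
python3 - <<'E'
from h import *
s=bot.read_state(); w=snap('wrist','w6.png'); print(s['position'],s['opening'])
print('big',proj(w,[.45,-.118,.034]),blob(w,(270,140,370,225),lambda h,s,v:((h>95)&(h<135)&(s>90)),.034))
print('cap..', ) 
d=snap('side'); 
print('tape',blob(d,(250,150,320,215),lambda h,s,v:v<50,.015))
E
```

```text
[ 0.45146239 -0.11783812  0.11638893] 1.0015566837060856
big [314.56713132 196.70823669] (array([ 450.9, -114.7]), array([54.7, 49.6]), 89.8)
cap..Traceback (most recent call last):
  File "<stdin>", line 6, in <module>
  File "h.py", line 17, in blob
    cs,_=cv2.findContours(m,0,2); k=cv2.convexHull(max(cs,key=cv2.contourArea))
                                                   ~~~^^^^^^^^^^^^^^^^^^^^^^^^
ValueError: max() iterable argument is empty
```

View pics/w6.png

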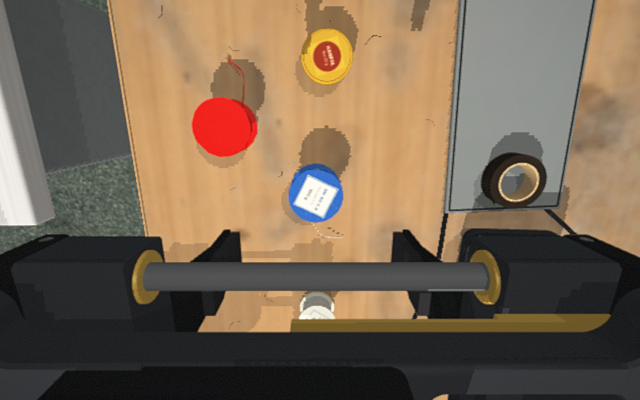

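The wrist view shows the big reel's top centred at (316,193), the red reel at (225,127), the tin at (327,56), the tape on the mat at (514,180) and the mat's case-end corners at (447,211) and (560,205).

Call:
servo_tool(targets=[{"offset": [0.002,0.001,0.04],"dr": [0,0,0]},{"offset": [0.002,0.001,0.08],"dr": [0,0,0]},{"offset": [0.002,0.001,0.11],"dr": [0,0,0]},{"offset": [0.002,0.001,0.125],"dr": [0,0,0]},{"offset": [0.002,0.001,0.132],"dr": [0,0,0]},{"offset": [0.002,0.001,0.135],"dr": [0,0,0]},{"offset": [0.002,0.001,0.135],"dr": [0,0,0]}])

```text
time_s: 13.02
position: [0.4516, -0.115, -0.0198]
tcp_rot: [[0.0, 1.0, 0.0], [1.0, -0.0, 0.0], [0.0, 0.0, -1.0]]
force: [0.8, 0.7, -0.9]
opening: 1.0
grasp_force: 0.0
```

Call:
servo_tool(targets=[{"offset": [0,0,0],"dr": [0,0,0]},{"offset": [0,0,0],"dr": [0,0,0]},{"offset": [0,0,0],"dr": [0,0,0]},{"offset": [0,0,0],"dr": [0,0,0]},{"offset": [0,0,0],"dr": [0,0,0]},{"offset": [0,0,0],"dr": [0,0,0]},{"offset": [0,0,0],"dr": [0,0,0]},{"offset": [0,0,0],"dr": [0,0,0]},{"offset": [0,0,0],"dr": [0,0,0]}], gripper=1)

```text
time_s: 13.77
position: [0.451, -0.115, -0.0189]
tcp_rot: [[0.001, 1.0, 0.001], [1.0, -0.001, -0.0], [-0.0, 0.001, -1.0]]
force: [-0.2, 0.3, 4.7]
opening: 0.583
grasp_force: 30.0
```

```bash
python3 - <<'E'
from h import *
s=bot.read_state(); print(s['position'],s['opening'],s['grasp_force'])
# values from w6 picture: camera pose = known offset from TCP
w=snap('wrist'); w=dict(w); R=np.array(w['R']); C=-R.T@np.array(w['t'])+np.array([.4515,-.1178,.1164])-s['position']; w['t']=-R@C
for n,p,z in (('big',(316,193),.034),('tape',(514,180),.019),('tin',(327,56),.022),('matL',(447,211),.006),('matR',(560,205),.006),('small',(317,306),.028)): print(n,ray(w,p,z).round(4))
E
```

```text
[ 0.45102322 -0.11504684 -0.01891956] 0.5827875780047183 29.965341257147884
big [ 0.4511 -0.1143  0.034 ]
tape [ 0.6429 -0.1055  0.019 ]
tin [0.4608 0.0044 0.022 ]
matL [ 0.5875 -0.1411  0.006 ]
matR [ 0.7038 -0.1347  0.006 ]
small [ 0.452  -0.2394  0.028 ]
```

Gripped. Next I'll lift over the mat centre and measure the mat's meter-end edge.

Call:
servo_tool(targets=[{"offset": [0,0,-0.04],"dr": [0,0,0]},{"offset": [0,0,-0.08],"dr": [0,0,0]},{"offset": [0.134,0.188,-0.08],"dr": [0,0,0]},{"offset": [0.134,0.188,-0.08],"dr": [0,0,0]},{"offset": [0.134,0.188,-0.08],"dr": [0,0,0]},{"offset": [0.134,0.188,-0.08],"dr": [0,0,0]},{"offset": [0.134,0.188,-0.08],"dr": [0,0,0]},{"offset": [0.134,0.188,-0.08],"dr": [0,0,0]},{"offset": [0.134,0.188,-0.08],"dr": [0,0,0]},{"offset": [0.134,0.188,-0.08],"dr": [0,0,0]},{"offset": [0.134,0.188,-0.08],"dr": [0,0,0]}])

```text
time_s: 14.73
position: [0.6367, 0.0189, 0.0596]
tcp_rot: [[0.0, 1.0, -0.004], [1.0, -0.0, 0.0], [0.0, -0.004, -1.0]]
force: [0.0, -0.2, -1.8]
opening: 0.58
grasp_force: 29.9
```

```bash
python3 - <<'E'
from h import *
s=bot.read_state(); w=snap('wrist','w7.png'); print(s['position'],s['opening'],s['grasp_force'])
print('proj end', proj(w,[.632,.179,.006]),proj(w,[.626,.268,.045]))
cv2.imwrite('pics/w7s.png',w['color'][:240,200:520,::-1])
E
```

```text
[0.63672564 0.01893569 0.05958377] 0.5803662635136414 29.94418744637187
proj end [309.86446988 -13.59954344] [ 294.82880092 -251.14318793]
```

View pics/w7.png

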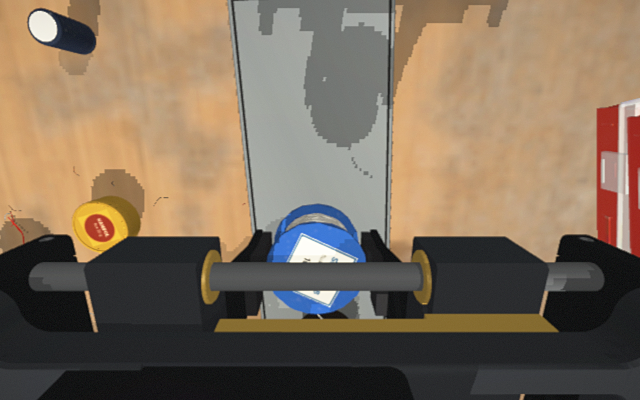

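The reel is held over the mat, and the mat's end edge is just outside the view, as predicted. I'll place the reel at the centre.

Call:
servo_tool(targets=[{"offset": [-0.001,0,0.035],"dr": [0,0,0]},{"offset": [-0.001,0,0.058],"dr": [0,0,0]},{"offset": [-0.001,0,0.067],"dr": [0,0,0]},{"offset": [-0.001,0,0.071],"dr": [0,0,0]},{"offset": [-0.001,0,0.0725],"dr": [0,0,0]},{"offset": [-0.001,0,0.0725],"dr": [0,0,0]},{"offset": [-0.001,0,0.0725],"dr": [0,0,0]}])

```text
time_s: 15.37
position: [0.6399, 0.0176, -0.0104]
tcp_rot: [[0.001, 1.0, 0.002], [1.0, -0.001, -0.0], [-0.0, 0.002, -1.0]]
force: [0.1, -0.7, -1.5]
opening: 0.586
grasp_force: 29.9
```

Call:
servo_tool(targets=[{"offset": [0,0,0],"dr": [0,0,0]},{"offset": [0,0,0],"dr": [0,0,0]},{"offset": [0,0,0],"dr": [0,0,0]},{"offset": [0,0,0],"dr": [0,0,0]},{"offset": [0,0,0],"dr": [0,0,0]},{"offset": [0,0,-0.03],"dr": [0,0,0]},{"offset": [0,0,-0.07],"dr": [0,0,0]},{"offset": [0,0,-0.11],"dr": [0,0,0]},{"offset": [0,0,-0.13],"dr": [0,0,0]},{"offset": [0,0,-0.13],"dr": [0,0,0]},{"offset": [0,0,-0.13],"dr": [0,0,0]}], gripper=-1)

```text
time_s: 16.28
position: [0.6398, 0.0179, 0.12]
tcp_rot: [[0.0, 1.0, 0.004], [1.0, -0.0, -0.001], [-0.001, 0.004, -1.0]]
force: [-0.5, -0.2, -1.2]
opening: 0.997
grasp_force: 0.0
```

```bash
python3 - <<'E'
from h import *
s=bot.read_state(); w=snap('wrist','w8.png'); print(s['position'],s['opening'])
print(proj(w,[.639,.018,.040]))
f=lambda h,s,v:((h>95)&(h<135)&(s>90))
print('big',blob(w,(270,140,370,230),f,.040))
I=cv2.cvtColor(w['color'],cv2.COLOR_RGB2HSV); m=cv2.inRange(I,(95,90,40),(135,255,255)); m[235:]=0;m[:, :250]=0;m[:,400:]=0
print(cv2.boundingRect(m))
for v in (60,110): 
    row=(I[v,:,1]<45)&(I[v,:,2]>60); row[:200]=0;row[450:]=0;x=np.where(row)[0]; print(v,ray(w,(x[0],v),.006)[:2],ray(w,(x[-1],v),.006)[:2])
col=[w['color'][v,300].tolist() for v in range(0,40,4)]; print(col)
print('tin',[blob(w,(0,100,200,232),lambda h,s,v:(h>15)&(h<32)&(s>170),.022)])
E
```

```text
[0.63983498 0.01790011 0.11997215] 0.9972083233160524
[315.23124518 197.18385336]
big (array([639.7,  18.4]), array([55.5, 50.2]), 89.9)
(289, 167, 55, 59)
60 [0.57448888 0.14003453] [0.69263801 0.13995664]
110 [0.57645463 0.09578026] [0.69482718 0.09563999]
[[168, 132, 90], [166, 131, 87], [169, 133, 92], [199, 154, 107], [121, 124, 120], [50, 50, 48], [151, 155, 153], [151, 154, 150], [150, 153, 150], [151, 154, 151]]
tin [(array([466.2,   7.3]), array([53.9, 43.9]), 26.1)]
```

Call:
servo_tool(targets=[{"offset": [-0.273,-0.187,0],"dr": [0,0,0]},{"offset": [-0.273,-0.187,0],"dr": [0,0,0]},{"offset": [-0.273,-0.187,0],"dr": [0,0,0]},{"offset": [-0.273,-0.187,0],"dr": [0,0,0]},{"offset": [-0.273,-0.187,0],"dr": [0,0,0]},{"offset": [-0.273,-0.187,0],"dr": [0,0,0]},{"offset": [-0.273,-0.187,0],"dr": [0,0,0]},{"offset": [-0.273,-0.187,0],"dr": [0,0,0]},{"offset": [-0.273,-0.187,0],"dr": [0,0,0]},{"offset": [-0.273,-0.187,0],"dr": [0,0,0]},{"offset": [-0.273,-0.187,0],"dr": [0,0,0]},{"offset": [-0.273,-0.187,0],"dr": [0,0,0]}])

```text
time_s: 17.33
position: [0.4516, -0.2533, 0.1173]
tcp_rot: [[-0.001, 1.0, -0.002], [1.0, 0.001, 0.002], [0.002, -0.002, -1.0]]
force: [-0.3, 0.1, -0.3]
opening: 1.002
grasp_force: 0.0
```

```bash
python3 - <<'E'
from h import *
s=bot.read_state(); w=snap('wrist','w9.png'); print(s['position'],s['opening'],s['time_s'])
I=cv2.cvtColor(w['color'],cv2.COLOR_RGB2HSV); m=cv2.inRange(I,(0,0,130),(180,40,255)); m[232:]=0;m[:100]=0;m[:, :250]=0;m[:,390:]=0
cs,_=cv2.findContours(m,0,2); k=max(cs,key=cv2.contourArea); print(cv2.boundingRect(k),cv2.contourArea(k))
x,y,a,b=cv2.boundingRect(k); print(ray(w,(x+a/2,y+b/2),.028),ray(w,(x,y+b/2),.028),ray(w,(x+a,y+b/2),.028), proj(w,[.452,-.255,.028]))
e=I[:,:,2]<55; e[:, :430]=0; e[232:]=0
print('case', np.argwhere(e)[:,::-1].min(0),np.argwhere(e)[:,::-1].max(0))
E
```

```text
[ 0.45159965 -0.25332898  0.11725577] 1.0018690029487831 17.3333
(297, 176, 41, 44) 1365.5
[ 0.45249454 -0.25634397  0.028     ] [ 0.43288706 -0.25635051  0.028     ] [ 0.47209774 -0.25633744  0.028     ] [316.98401101 196.64225161]
case [430   0] [639 231]
```

Call:
servo_tool(targets=[{"offset": [-0.002,0,0.04],"dr": [0,0,0]},{"offset": [-0.002,0,0.08],"dr": [0,0,0]},{"offset": [-0.002,0,0.11],"dr": [0,0,0]},{"offset": [-0.002,0,0.127],"dr": [0,0,0]},{"offset": [-0.002,0,0.135],"dr": [0,0,0]},{"offset": [-0.002,0,0.138],"dr": [0,0,0]},{"offset": [-0.002,0,0.138],"dr": [0,0,0]}])

```text
time_s: 17.97
position: [0.4522, -0.2562, -0.02]
tcp_rot: [[-0.001, 1.0, -0.0], [1.0, 0.001, 0.0], [0.0, -0.0, -1.0]]
force: [-0.3, 0.3, 0.7]
opening: 0.999
grasp_force: 0.0
```

Call:
servo_tool(targets=[{"offset": [0,0,0],"dr": [0,0,0]},{"offset": [0,0,0],"dr": [0,0,0]},{"offset": [0,0,0],"dr": [0,0,0]},{"offset": [0,0,0],"dr": [0,0,0]},{"offset": [0,0,0],"dr": [0,0,0]},{"offset": [0,0,0],"dr": [0,0,0]},{"offset": [0,0,0],"dr": [0,0,0]},{"offset": [0,0,0],"dr": [0,0,0]},{"offset": [0,0,0],"dr": [0,0,0]},{"offset": [0,0,0],"dr": [0,0,0]},{"offset": [0,0,0],"dr": [0,0,0]}], gripper=1)

```text
time_s: 18.88
position: [0.4518, -0.257, -0.0197]
tcp_rot: [[0.001, 1.0, 0.0], [1.0, -0.001, -0.0], [-0.0, 0.0, -1.0]]
force: [-0.4, -0.3, 1.4]
opening: 0.447
grasp_force: 30.0
```

Call:
servo_tool(targets=[{"offset": [0,0,-0.03],"dr": [0,0,0]},{"offset": [0,0,-0.07],"dr": [0,0,0]},{"offset": [0,0,-0.1],"dr": [0,0,0]},{"offset": [0.401,0.181,-0.1],"dr": [0,0,0]},{"offset": [0.401,0.181,-0.1],"dr": [0,0,0]},{"offset": [0.401,0.181,-0.1],"dr": [0,0,0]},{"offset": [0.401,0.181,-0.1],"dr": [0,0,0]},{"offset": [0.401,0.181,-0.1],"dr": [0,0,0]},{"offset": [0.401,0.181,-0.1],"dr": [0,0,0]},{"offset": [0.401,0.181,-0.1],"dr": [0,0,0]},{"offset": [0.401,0.181,-0.1],"dr": [0,0,0]},{"offset": [0.401,0.181,-0.1],"dr": [0,0,0]},{"offset": [0.401,0.181,-0.1],"dr": [0,0,0]},{"offset": [0.401,0.181,-0.1],"dr": [0,0,0]},{"offset": [0.401,0.181,-0.1],"dr": [0,0,0]},{"offset": [0.401,0.181,-0.1],"dr": [0,0,0]},{"offset": [0.401,0.181,-0.1],"dr": [0,0,0]}])

```text
time_s: 20.3
position: [0.6317, 0.1434, 0.0795]
tcp_rot: [[0.0, 1.0, -0.002], [1.0, -0.0, -0.001], [-0.001, -0.002, -1.0]]
force: [0.4, -0.0, -2.1]
opening: 0.444
grasp_force: 30.0
```

Call:
servo_tool(targets=[{"offset": [0,0,0.04],"dr": [0,0,0]},{"offset": [0,0,0.07],"dr": [0,0,0]},{"offset": [0,0,0.085],"dr": [0,0,0]},{"offset": [0,0,0.091],"dr": [0,0,0]},{"offset": [0,0,0.093],"dr": [0,0,0]},{"offset": [0,0,0.093],"dr": [0,0,0]},{"offset": [0,0,0.093],"dr": [0,0,0]}])

```text
time_s: 20.88
position: [0.6336, 0.143, -0.0119]
tcp_rot: [[0.002, 1.0, 0.001], [1.0, -0.002, 0.0], [0.0, 0.001, -1.0]]
force: [-0.3, 0.4, -0.8]
opening: 0.448
grasp_force: 30.0
```

Call:
servo_tool(targets=[{"offset": [0,0,0],"dr": [0,0,0]},{"offset": [0,0,0],"dr": [0,0,0]},{"offset": [0,0,0],"dr": [0,0,0]},{"offset": [0,0,0],"dr": [0,0,0]},{"offset": [0,0,0],"dr": [0,0,0]},{"offset": [0,0,-0.03],"dr": [0,0,0]},{"offset": [0,0,-0.07],"dr": [0,0,0]},{"offset": [0,0,-0.11],"dr": [0,0,0]},{"offset": [0,0,-0.13],"dr": [0,0,0]},{"offset": [0,0,-0.13],"dr": [0,0,0]},{"offset": [0,0,-0.13],"dr": [0,0,0]}], gripper=-1)

```text
time_s: 21.8
position: [0.6339, 0.1441, 0.119]
tcp_rot: [[0.0, 1.0, 0.004], [1.0, -0.0, 0.0], [0.0, 0.004, -1.0]]
force: [-0.2, -0.5, -0.7]
opening: 0.995
grasp_force: 0.0
```

```bash
python3 - <<'E'
from h import *
s=bot.read_state(); w=snap('wrist','w10.png'); print(s['position'],s['opening'],s['time_s'])
I=cv2.cvtColor(w['color'],cv2.COLOR_RGB2HSV); m=cv2.inRange(I,(0,0,185),(180,40,255)); m[232:]=0;m[:150]=0;m[:, :270]=0;m[:,370:]=0
x,y,a,b=cv2.boundingRect(m); print(x,y,a,b,ray(w,(x+a/2,y+b/2),.034),proj(w,[.633,.144,.034]))
print('meter',blob(w,(250,0,450,190),lambda h,s,v:(s>180)&(v>150),.03))
# dark capacitor
m=cv2.inRange(I,(0,0,0),(180,255,75)); m[232:]=0;m[:,200:]=0;m[:60]=0
for k in cv2.findContours(m,0,2)[0]:
    if cv2.contourArea(k)>150: print(cv2.boundingRect(k))
E
```

```text
[0.63389834 0.14414522 0.11899997] 0.9951348422779603 21.8
294 174 43 58 [0.63332204 0.13723864 0.034     ] [315.14638423 196.09808873]
meter (array([630. , 253.6]), array([ 74.7, 117. ]), 7.2)
(122, 175, 38, 27)
```

Call:
servo_tool(targets=[{"offset": [0.002,-0.171,0],"dr": [0,0,0]},{"offset": [0.002,-0.171,0],"dr": [0,0,0]},{"offset": [0.002,-0.171,0],"dr": [0,0,0]},{"offset": [0.002,-0.171,0],"dr": [0,0,0]},{"offset": [0.002,-0.171,0],"dr": [0,0,0]},{"offset": [0.002,-0.171,0],"dr": [0,0,0]},{"offset": [0.002,-0.171,0],"dr": [0,0,0]},{"offset": [0.002,-0.171,0],"dr": [0,0,0]}])

```text
time_s: 22.52
position: [0.4639, 0.1461, 0.1168]
tcp_rot: [[0.001, 1.0, 0.001], [1.0, -0.001, 0.0], [0.0, 0.001, -1.0]]
force: [-0.1, 0.5, -0.4]
opening: 0.999
grasp_force: 0.0
```

```bash
python3 - <<'E'
from h import *
s=bot.read_state(); w=snap('wrist','w11.png'); print(s['position'])
I=cv2.cvtColor(w['color'],cv2.COLOR_RGB2HSV)
for lo,hi in (((0,0,170),(180,45,255)),((0,0,0),(180,255,75))):
    m=cv2.inRange(I,lo,hi); m[225:]=0;m[:130]=0;m[:, :260]=0;m[:,380:]=0
    for k in cv2.findContours(m,0,2)[0]:
        if cv2.contourArea(k)>80:
            x,y,a,b=cv2.boundingRect(k); print((x,y,a,b),ray(w,(x+a/2,y+b/2),.034).round(4))
print(proj(w,[.462,.146,.034]))
E
```

```text
[0.46392486 0.14605285 0.11681533]
(304, 186, 19, 19) [0.4613 0.147  0.034 ]
(302, 178, 22, 20) [0.4609 0.1542 0.034 ]
[314.21457323 196.58422017]
```

Call:
servo_tool(targets=[{"offset": [0.001,-0.001,0.04],"dr": [0,0,0]},{"offset": [0.001,-0.001,0.08],"dr": [0,0,0]},{"offset": [0.001,-0.001,0.11],"dr": [0,0,0]},{"offset": [0.001,-0.001,0.127],"dr": [0,0,0]},{"offset": [0.001,-0.001,0.135],"dr": [0,0,0]},{"offset": [0.001,-0.001,0.138],"dr": [0,0,0]},{"offset": [0.001,-0.001,0.138],"dr": [0,0,0]}])

```text
time_s: 23.15
position: [0.4619, 0.147, -0.0213]
tcp_rot: [[0.001, 1.0, 0.0], [1.0, -0.001, 0.0], [0.0, 0.0, -1.0]]
force: [-0.2, 0.7, 0.9]
opening: 0.999
grasp_force: 0.0
```

Call:
servo_tool(targets=[{"offset": [0,0,0],"dr": [0,0,0]},{"offset": [0,0,0],"dr": [0,0,0]},{"offset": [0,0,0],"dr": [0,0,0]},{"offset": [0,0,0],"dr": [0,0,0]},{"offset": [0,0,0],"dr": [0,0,0]},{"offset": [0,0,0],"dr": [0,0,0]},{"offset": [0,0,0],"dr": [0,0,0]},{"offset": [0,0,0],"dr": [0,0,0]},{"offset": [0,0,0],"dr": [0,0,0]},{"offset": [0,0,0],"dr": [0,0,0]},{"offset": [0,0,0],"dr": [0,0,0]},{"offset": [0,0,0],"dr": [0,0,0]},{"offset": [0,0,0],"dr": [0,0,0]},{"offset": [0,0,0],"dr": [0,0,0]}], gripper=1)

```text
time_s: 24.32
position: [0.4609, 0.1471, -0.0208]
tcp_rot: [[0.0, 1.0, -0.0], [1.0, -0.0, -0.0], [-0.0, -0.0, -1.0]]
force: [-0.5, 0.6, 0.3]
opening: 0.246
grasp_force: 30.0
```

Call:
servo_tool(targets=[{"offset": [0,0,-0.04],"dr": [0,0,0]},{"offset": [0,0,-0.08],"dr": [0,0,0]},{"offset": [0,0,-0.12],"dr": [0,0,0]},{"offset": [0,0,-0.13],"dr": [0,0,0]},{"offset": [-0.379,0.189,-0.13],"dr": [0,0,0]},{"offset": [-0.379,0.189,-0.13],"dr": [0,0,0]},{"offset": [-0.379,0.189,-0.13],"dr": [0,0,0]},{"offset": [-0.379,0.189,-0.13],"dr": [0,0,0]},{"offset": [-0.379,0.189,-0.13],"dr": [0,0,0]},{"offset": [-0.379,0.189,-0.13],"dr": [0,0,0]},{"offset": [-0.379,0.189,-0.13],"dr": [0,0,0]},{"offset": [-0.379,0.189,-0.13],"dr": [0,0,0]},{"offset": [-0.379,0.189,-0.13],"dr": [0,0,0]},{"offset": [-0.379,0.189,-0.13],"dr": [0,0,0]},{"offset": [-0.379,0.189,-0.13],"dr": [0,0,0]},{"offset": [-0.379,0.189,-0.13],"dr": [0,0,0]},{"offset": [-0.379,0.189,-0.13],"dr": [0,0,0]},{"offset": [-0.379,0.189,-0.13],"dr": [0,0,0]}])

```text
time_s: 25.82
position: [0.6483, -0.2298, 0.1086]
tcp_rot: [[-0.0, 1.0, -0.003], [1.0, 0.0, 0.002], [0.002, -0.003, -1.0]]
force: [-0.5, 1.4, 0.7]
opening: 0.243
grasp_force: 30.0
```

```bash
python3 - <<'E'
from h import *
s=bot.read_state(); print(s['position'],s['opening'],s['grasp_force'])
for n,box in (('side',(262,145,305,190)),('scene',(365,205,432,255))):
    im=dict(snap(n)); im['color']=cv2.imread(f'pics/{n}0.png')[:,:,::-1].copy()
    x0,y0,x1,y1=box; h=cv2.cvtColor(im['color'][y0:y1,x0:x1],cv2.COLOR_RGB2HSV)
    m=cv2.morphologyEx((h[:,:,2]<75).astype(np.uint8),cv2.MORPH_OPEN,np.ones((9,9)))
    x,y,a,b=cv2.boundingRect(m)
    # predicted silhouette of a case at the nominal place, compared as bounding boxes
    th=np.radians(2.5); u=np.array([np.cos(th),np.sin(th)]); v=np.array([-u[1],u[0]]); c=np.array([.650,-.231])
    P=np.array([proj(im,[*(c+i*.057*u+j*.0745*v),z]) for i in(-1,1) for j in(-1,1) for z in(0,.048)])
    print(n,'seen',x+x0,y+y0,x+x0+a,y+y0+b,'pred',P.min(0).round(1),P.max(0).round(1))
E
```

```text
[ 0.64825427 -0.22984958  0.10859365] 0.24304986621682037 30.000051031820476
side seen 262 145 262 145 pred [267.  147.9] [301.5 183.2]
scene seen 369 211 426 250 pred [362.4 206. ] [431.3 257.4]
```

The case is where predicted. I'll set the capacitor down.

Call:
servo_tool(targets=[{"offset": [0,0,0.035],"dr": [0,0,0]},{"offset": [0,0,0.06],"dr": [0,0,0]},{"offset": [0,0,0.073],"dr": [0,0,0]},{"offset": [0,0,0.078],"dr": [0,0,0]},{"offset": [0,0,0.08],"dr": [0,0,0]},{"offset": [0,0,0.081],"dr": [0,0,0]},{"offset": [0,0,0.081],"dr": [0,0,0]},{"offset": [0,0,0.081],"dr": [0,0,0]}])

```text
time_s: 26.58
position: [0.6508, -0.2325, 0.0298]
tcp_rot: [[0.0, 1.0, 0.002], [1.0, -0.0, -0.001], [-0.001, 0.002, -1.0]]
force: [0.1, -0.1, -0.9]
opening: 0.242
grasp_force: 30.0
```

Call:
servo_tool(targets=[{"offset": [0,0,0],"dr": [0,0,0]},{"offset": [0,0,0],"dr": [0,0,0]},{"offset": [0,0,0],"dr": [0,0,0]},{"offset": [0,0,0],"dr": [0,0,0]},{"offset": [0,0,0],"dr": [0,0,0]},{"offset": [0,0,0],"dr": [0,0,0]},{"offset": [0,0,-0.03],"dr": [0,0,0]},{"offset": [0,0,-0.07],"dr": [0,0,0]},{"offset": [0,0,-0.1],"dr": [0,0,0]},{"offset": [0,0,-0.1],"dr": [0,0,0]},{"offset": [0,0,-0.1],"dr": [0,0,0]}], gripper=-1)

```text
time_s: 27.5
position: [0.6514, -0.2329, 0.1311]
tcp_rot: [[0.0, 1.0, 0.005], [1.0, -0.0, -0.003], [-0.003, 0.005, -1.0]]
force: [0.4, 0.3, -0.4]
opening: 0.966
grasp_force: 0.0
```

```bash
python3 - <<'E'
from h import *
s=bot.read_state(); w=snap('wrist','w12.png'); print(s['position'],s['time_s'])
I=cv2.cvtColor(w['color'],cv2.COLOR_RGB2HSV)
m=cv2.inRange(I,(0,0,170),(180,45,255)); m[230:]=0;m[:130]=0;m[:, :260]=0;m[:,380:]=0
for k in cv2.findContours(m,0,2)[0]:
    if cv2.contourArea(k)>40:
        x,y,a,b=cv2.boundingRect(k); print((x,y,a,b),ray(w,(x+a/2,y+b/2),.082).round(4))
E
```

```text
[ 0.65135845 -0.23288394  0.13111146] 27.5
(304, 196, 22, 21) [ 0.6504 -0.2325  0.082 ]
```

Call:
servo_tool(targets=[{"offset": [0.236,-0.189,0.01],"dr": [0,0,0]},{"offset": [0.236,-0.189,0.01],"dr": [0,0,0]},{"offset": [0.236,-0.189,0.01],"dr": [0,0,0]},{"offset": [0.236,-0.189,0.01],"dr": [0,0,0]},{"offset": [0.236,-0.189,0.01],"dr": [0,0,0]},{"offset": [0.236,-0.189,0.01],"dr": [0,0,0]},{"offset": [0.236,-0.189,0.01],"dr": [0,0,0]},{"offset": [0.236,-0.189,0.01],"dr": [0,0,0]},{"offset": [0.236,-0.189,0.01],"dr": [0,0,0]},{"offset": [0.236,-0.189,0.01],"dr": [0,0,0]},{"offset": [0.236,-0.189,0.01],"dr": [0,0,0]},{"offset": [0.236,-0.189,0.01],"dr": [0,0,0]}])

```text
time_s: 28.55
position: [0.4624, 0.0029, 0.118]
tcp_rot: [[0.002, 1.0, 0.001], [1.0, -0.002, -0.0], [-0.0, 0.001, -1.0]]
force: [0.3, 0.3, 1.4]
opening: 1.002
grasp_force: 0.0
```

```bash
python3 - <<'E'
from h import *
s=bot.read_state(); w=snap('wrist','w13.png'); print(s['position'],s['opening'])
I=cv2.cvtColor(w['color'],cv2.COLOR_RGB2HSV)
for lo,hi in (((15,170,60),(32,255,255)),((0,150,60),(8,255,255))):
    m=cv2.inRange(I,lo,hi)|(cv2.inRange(I,(172,150,60),(180,255,255)) if lo[0]==0 else 0); m[232:]=0;m[:130]=0;m[:, :270]=0;m[:,380:]=0
    for k in cv2.findContours(m,0,2)[0]:
        if cv2.contourArea(k)>80:
            x,y,a,b=cv2.boundingRect(k); print((x,y,a,b),ray(w,(x+a/2,y+b/2),.022).round(4))
E
```

```text
[0.46242503 0.00287259 0.11799088] 1.0017557741243988
(292, 167, 46, 46) [0.4612 0.0059 0.022 ]
(303, 180, 24, 23) [0.4612 0.0044 0.022 ]
```

Call:
servo_tool(targets=[{"offset": [0.0005,0,0.04],"dr": [0,0,0]},{"offset": [0.0005,0,0.08],"dr": [0,0,0]},{"offset": [0.0005,0,0.11],"dr": [0,0,0]},{"offset": [0.0005,0,0.127],"dr": [0,0,0]},{"offset": [0.0005,0,0.135],"dr": [0,0,0]},{"offset": [0.0005,0,0.138],"dr": [0,0,0]},{"offset": [0.0005,0,0.138],"dr": [0,0,0]}])

```text
time_s: 29.18
position: [0.4614, 0.004, -0.0201]
tcp_rot: [[0.001, 1.0, -0.0], [1.0, -0.001, 0.0], [0.0, -0.0, -1.0]]
force: [-0.3, 0.2, -0.6]
opening: 0.997
grasp_force: 0.0
```

Call:
servo_tool(targets=[{"offset": [0,0,0],"dr": [0,0,0]},{"offset": [0,0,0],"dr": [0,0,0]},{"offset": [0,0,0],"dr": [0,0,0]},{"offset": [0,0,0],"dr": [0,0,0]},{"offset": [0,0,0],"dr": [0,0,0]},{"offset": [0,0,0],"dr": [0,0,0]},{"offset": [0,0,0],"dr": [0,0,0]},{"offset": [0,0,0],"dr": [0,0,0]},{"offset": [0,0,0],"dr": [0,0,0]},{"offset": [0,0,0],"dr": [0,0,0]},{"offset": [0,0,0],"dr": [0,0,0]}], gripper=1)

```text
time_s: 30.1
position: [0.461, 0.0046, -0.0196]
tcp_rot: [[0.001, 1.0, 0.0], [1.0, -0.001, -0.0], [-0.0, 0.0, -1.0]]
force: [0.7, 0.4, 3.1]
opening: 0.491
grasp_force: 30.0
```

Call:
servo_tool(targets=[{"offset": [0,0,-0.04],"dr": [0,0,0]},{"offset": [0,0,-0.08],"dr": [0,0,0]},{"offset": [0,0,-0.09],"dr": [0,0,0]},{"offset": [0.014,0.178,-0.09],"dr": [0,0,0]},{"offset": [0.014,0.178,-0.09],"dr": [0,0,0]},{"offset": [0.014,0.178,-0.09],"dr": [0,0,0]},{"offset": [0.014,0.178,-0.09],"dr": [0,0,0]},{"offset": [0.014,0.178,-0.09],"dr": [0,0,0]},{"offset": [0.014,0.178,-0.09],"dr": [0,0,0]},{"offset": [0.014,0.178,-0.09],"dr": [0,0,0]},{"offset": [0.014,0.178,-0.09],"dr": [0,0,0]},{"offset": [0.014,0.178,-0.065],"dr": [0,0,0]},{"offset": [0.014,0.178,-0.052],"dr": [0,0,0]},{"offset": [0.014,0.178,-0.045],"dr": [0,0,0]},{"offset": [0.014,0.178,-0.042],"dr": [0,0,0]},{"offset": [0.014,0.178,-0.041],"dr": [0,0,0]},{"offset": [0.014,0.178,-0.041],"dr": [0,0,0]},{"offset": [0.014,0.178,-0.041],"dr": [0,0,0]}])

```text
time_s: 31.6
position: [0.6395, 0.0183, 0.0219]
tcp_rot: [[0.001, 1.0, 0.001], [1.0, -0.001, -0.0], [-0.0, 0.001, -1.0]]
force: [0.5, -0.0, -0.5]
opening: 0.494
grasp_force: 30.0
```

Call:
servo_tool(targets=[{"offset": [0,0,0],"dr": [0,0,0]},{"offset": [0,0,0],"dr": [0,0,0]},{"offset": [0,0,0],"dr": [0,0,0]},{"offset": [0,0,0],"dr": [0,0,0]},{"offset": [0,0,0],"dr": [0,0,0]},{"offset": [0,0,0],"dr": [0,0,0]},{"offset": [0,0,-0.03],"dr": [0,0,0]},{"offset": [0,0,-0.07],"dr": [0,0,0]},{"offset": [0,0,-0.11],"dr": [0,0,0]},{"offset": [-0.12,0,-0.12],"dr": [0,0,0]},{"offset": [-0.12,0,-0.12],"dr": [0,0,0]},{"offset": [-0.12,0,-0.12],"dr": [0,0,0]},{"offset": [-0.12,0,-0.12],"dr": [0,0,0]},{"offset": [-0.12,0,-0.12],"dr": [0,0,0]},{"offset": [-0.12,0,-0.12],"dr": [0,0,0]}], gripper=-1)

```text
time_s: 32.85
position: [0.6383, -0.1012, 0.1409]
tcp_rot: [[0.001, 1.0, -0.001], [1.0, -0.001, 0.001], [0.001, -0.001, -1.0]]
force: [-0.1, 0.1, 0.7]
opening: 0.999
grasp_force: 0.0
```

```bash
python3 - <<'E'
from h import *
s=bot.read_state(); w=snap('wrist','w14.png'); print(s['position'],s['time_s'],s['force'])
for n,X in (('tin',[.639,.0185,.062]),('big',[.639,.0185,.04]),('small',[.633,.144,.034]),('tape',[.644,-.107,.025])): print(n,proj(w,X))
E
```

```text
[ 0.63826825 -0.10115587  0.14092049] 32.85 [-0.10042495  0.09651847  0.68007977]
tin [317.14086849  56.09446118]
big [317.07047614  60.67545406]
small [ 309.27779767 -109.82272302]
tape [321.98528436 193.75688789]
```

View pics/w14.png

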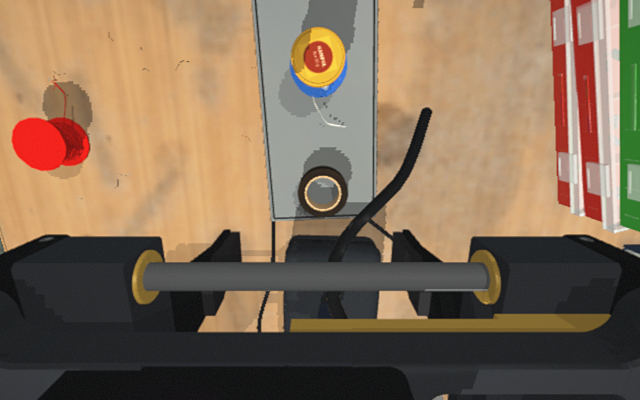

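The final view shows the tin centred on the big reel (318,57) and the tape flat on the mat (323,191). One last numeric check of the mat's case-end edge (v≈216).

```bash
python3 - <<'E'
from h import *
w=snap('wrist')
print([ (v,w['color'][v,290].tolist(), w['color'][v,360].tolist()) for v in range(206,224,2)])
print(ray(w,(272,219),.006),ray(w,(322,217),.006),ray(w,(323,191),.019),ray(w,(318,57),.062),ray(w,(319,60),.040))
E
```

```text
[(206, [159, 163, 157], [103, 107, 103]), (208, [159, 164, 157], [104, 108, 105]), (210, [158, 162, 157], [106, 109, 105]), (212, [160, 164, 157], [109, 112, 109]), (214, [160, 165, 158], [46, 47, 46]), (216, [161, 166, 159], [20, 21, 24]), (218, [67, 68, 64], [26, 26, 28]), (220, [155, 160, 156], [30, 29, 30]), (222, [205, 161, 115], [39, 39, 38])]
[ 0.58776601 -0.14057287  0.006     ] [ 0.64440953 -0.13821278  0.006     ] [ 0.64509099 -0.10469327  0.019     ] [0.63946148 0.01859864 0.062     ] [0.64045939 0.01982696 0.04      ]
```

```bash
python3 -c "
from rig import ticket
print(ticket.hand_in())"
```

```text
the job is handed in; nothing more can be done
None
```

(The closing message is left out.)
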